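# Pull a relay from its socket and present its contacts to the inspection camera

### The arm

A 7-joint arm with a two-finger parallel gripper is mounted at the origin on a cart in front of the work surface, level with it; the furniture and walls round the work are solid. World frame = base frame: x ahead of the robot, y to its left, z up, the work surface at z = 0. Lengths are in m, angles in rad, forces in N, time in s.
With the tool pointing down it reaches from about 0.4 to 0.85 m from the base axis. Payload 10.4 kg.
Tool frame: the origin (TCP) lies midway between the tips of the shut fingers; the grasp point (between the pads) lies 19 mm behind it; z points along the fingers, y is the line along which they close (so a half turn about z gives the same grasp; the last joint's range is limited). The gripper opens to 87 mm and grips with 3 to 60 N. Pads are 19 mm wide; open, the fingers measure 117 mm over their backs; the gripper's body (75 mm by 190 mm) begins 51 mm behind the grasp point.
Start: joints at [1.176, 0.332, -0.065, 1.46, 0.022, 1.35, -0.088], TCP at [0.227, -0.582, 0.223] pointing down, gripper open.
Joint ranges: [-2.6, 2.6], [-0.5, 2.12], [-1.47, 1.34], [0.16, 2.42], [-1.27, 4.41], [0.06, 2.06], [-2.6, 2.6]. Speed limits (rad/s): [2.22, 2.22, 2.79, 2.79, 3.14, 3.14, 3.14].

### API

Orientations are given as a unit quaternion [x, y, z, w].
In Python, from bench import r gives the robot as it stands.
- The arm moves only by the tool arm_command, never from a script. Its arguments are lists of equal length, an entry for each row: "xyz": the shift along the world's x, y, z in m, a list of three; "rot": the turn, a rotation vector about the world's x, y, z in rad, a list of three. In form: {"xyz": [[tx, ty, tz], ...], "rot": [[ax, ay, az], ...]}. A call has 1 to 20 rows; each row is the pose to reach, as a shift and turn from the pose commanded when the call began; what a row does not reach only later rows make up. A row lasts 1/12 s, in which the tool goes at most 41.7 mm and 7.16 degrees, less where a joint would pass 70% of its speed; a pose out of reach is approached as far as the arm can. A call with a gripper value outside its range is refused whole. "grip" is the opening, from 0 (shut) to 1 (fully open), set as the call begins (left out, the last holds). The fingers move at their own pace and stop on an object; "squeeze" is the grip in N (left out, the last holds). Time passes only in rows, so rows that repeat a pose let the fingers close. It gives the time, the measured TCP pose, the force, the opening and the grip force at its end, in the units of the state.
- r.read_state(): the state, without advancing time (a new reading comes with each control period).
- r.camera(name): name is "side" or "top" or "wrist"; returns the picture (384x512x3 uint8, red, green, blue); there is no depth.
- r.camera_model(name): a dict with "fx", "fy", "cx", "cy" (pixels), "T" (4x4, takes a point from camera to world coordinates). Camera axes: x right, y up, looking along -z (the intrinsics and any distortion apply to the point x, -y, -z); pixel columns grow to the right and rows downward; lengths in m; the calibration is good to about 2 mm. A picture is of the moment at which its call begins: read the wrist's pose just before it. camera_model takes no time and is no camera call; for the wrist camera it gives the pose at the moment of the call.
- r.close_job(): hands the job in; it is judged then, once.
Trained networks look in the newest picture that a camera, given by its name, has taken for a name from the list of things; names that differ only in an ending like _2 or _b are one class to them, and where a whole thing is asked for, a point or a joint stands for the part that bears it (a point fixed in the world has none). Each returns a list of dicts, best first, with "conf" (0 to 1); they miss things now and then, are a little off and sometimes report something else, mostly with a low value. They report only what shows in the picture. A call takes as long as a camera call. They do not tell look-alikes from the thing itself.
- r.look_for(label, camera): "at" ([x, y, z] in m, in the coordinates of the camera as it stood for that picture, good to about 4 mm: the middle of the surface that is visible of it).
- r.spot_point(label, camera): "at" ([x, y, z] in m, in the coordinates of the camera as it stood for that picture, good to about 4 mm: a listed point, or the origin of a listed thing).
The state is a dict: "time": time; "joint_positions": joint angles; "joint_vel": joint speeds; "joint_torque": joint torques, N m; "ee_pos": TCP position; "eef_rot": TCP orientation; "ft_force": force on the tool from outside, world axes, zero at the start; "torque": the same for the moment, N m; "width": finger opening in m; "grip_force": force on a finger pad.
Only numpy, scipy, OpenCV 4.12 (cv2) and the standard library are available. Lean on these libraries where they do the work, as an engineer would, in place of code of your own. Each camera call takes 0.05 s, during which the arm holds its last target. There are 200 camera calls.

### The job

Swing the wire retaining bail right over, off the top of the relay, until it lies open like the one on the empty socket beside it, then pull the relay straight out of its socket and hold it in the air in front of the inspection camera: contact side facing the lens square-on and centred, about 60 mm from the lens, with the relay's long side level. Finish while still holding it there, steady; do not knock the camera, and leave the other things on the bench where they lie.

Things in the scene. Friction and masses are not known exactly. Their poses are not given: they have to be found in the camera images.
- relay: plug-in relay: plain light-grey box, 36 x 28 mm, 36 mm tall, 0.03 to 0.07 kg, upright in a socket with its lowest 10 mm in the pocket (1 mm play), 26 mm showing. Origin 2 mm below the centre of the contact side (bottom); x along the 36 mm side, y along the 28 mm side, z to the top (top at z = 38 mm). Brass blades, 6 mm, under the contact side. Grip the case across either pair of sides
- relay_underside (a point): centre of the relay's contact side (the bottom face of its case, with the contact blades); axes as the relay's
- panel: fixed grey back plate, 130 x 230 mm, on the bench on 10 mm feet, with a steel mounting rail along its y; origin on the bench under its centre. The two sockets sit on the rail at y = +30 and -60 mm (either may hold the relay), axes as the panel's; grey terminal blocks (top 43 mm above the bench) on the rail's +y end
- socket_used: fixed black socket that holds the relay, 76 mm (x) x 46 mm (y). Origin 18 mm above the bench under its centre, z up. Above the origin: pocket floor 16 mm, pocket rim 26 mm, screw-terminal steps at both x ends 18 mm. The relay's long side lies along the socket's y; its top is 52 mm above the origin
- socket_used_seat (a point): centre of that socket's pocket floor, where the contact side of the seated relay rests
- socket_used_bail (a joint): hinge of the wire bail of the relay's socket, rad: near 0 = upright over the relay (it can rise only 3 mm), 1.65 = open, lying at the socket's +x end (stop). Axis along the socket's y, 6 mm above its origin. Stays where it is left (0.05 N m friction, about 1 N at the tab). 3.8 mm wire: two arms 51 mm apart outside the socket's sides, cross wire 51 mm from the axis
- socket_used_tab (a point): outer end of the grey thumb tab at the middle of the bail's cross wire: tab 8 mm thick (x), 14 mm wide (y), its end 67 mm from the hinge axis, 14 mm beyond the wire. Bail upright: the tab stands over the relay, its end 21 mm above the relay's top. Site axes turn with the bail (those of the socket when upright): z outward from the hinge
- socket_empty: the other socket, same form, without a relay; its bail lies open towards its +x. Origin as for socket_used
- camera: fixed inspection camera on a dark foot 100 x 96 mm, standing on the bench; origin on the bench under its centre, -x is the side the head leans to. An aluminium yoke (80 mm tall, 85 mm wide over its clamp knobs) carries the black head
- lens (a point): centre of the lens front, 42 mm from the head's pivot (70 mm above the bench over the camera's origin); z = the way the lens looks (up and towards the camera's -x), y = level tilt axis, x across. Around it, 6 mm behind its front, a ring light 57 mm across. The head's tilt from vertical differs each time (0.30 to 0.55 rad) and is clamped
- heatsink: bystander: finned aluminium heatsink, 30 x 40 x 22 mm, origin under its centre
- capacitor: bystander: standing blue capacitor, 25 mm across, 40 mm tall, origin under its centre
- fuse_holder: bystander: black open fuse holder, 14 x 50 x 16 mm, origin under its centre
- tape_roll: bystander: flat roll of amber tape, 60 mm across, 10 mm tall, origin under its centre
Things that resemble listed ones, but are neither listed nor needed, are in the scene too. Leave any green or orange look-alike of the relay alone.

How it is judged:
By the outcome, as a careful person would: the job done as asked, in the order asked, and still so for the second after the job is handed in, while the arm keeps its last pose, push and grip.
It also fails if it takes over 51 s, if anything falls off the work surface, if the arm or the gripper's body presses on something with over 40 N, if the wrist force passes 120 N, or if a joint passes its speed limit or range.

## Working session

There is one attempt and no reset: what is moved stays moved. The work goes in short steps, Python scripts to look and compute and a tool call to move; the robot and the scene stay as the last step left them, time stands still between calls to the robot, and variables do not carry over. Pictures are saved under pics/ and viewed, at most 10 in all, crops included, and the job is handed in when it is done.

Besides the shell and the picture viewer there is one more tool, called after "Call:" by a JSON object that holds its "op" and its "data". arm_command: Moves the arm, as the interface text tells. Its arguments: {"type":"object","properties":{"xyz":{"type":"array"},"rot":{"type":"array"},"grip":{"type":"number"},"squeeze":{"type":"number"}},"required":["xyz","rot"]}

```bash
mkdir -p pics; ls
cat > h.py <<'E'
from bench import r
import numpy as np, cv2
from scipy.spatial.transform import Rotation as R
def snap(c,name=None):
    M=r.camera_model(c); im=r.camera(c)
    if name: cv2.imwrite(f'pics/{name}.png',im[:,:,::-1])
    return M,im
def w(M,p): return (np.array(M['T'])@np.r_[p,1])[:3]
def pix(M,P):
    q=np.linalg.inv(M['T'])@np.r_[P,1]
    return M['cx']+M['fx']*q[0]/-q[2], M['cy']+M['fy']*-q[1]/-q[2]
E
python3 - <<'E'
from h import *
ims=[]
for c in ['top','side']:
    M,im=snap(c); ims.append(im)
    print(c,{k:v for k,v in M.items() if k!='T'},np.round(M['T'],3).tolist())
    for l in ['relay','relay_underside','panel','socket_used','socket_used_tab','socket_empty','camera','lens','heatsink','capacitor','fuse_holder','tape_roll']:
        for d in r.spot_point(l,c)[:2]:
            P=w(M,d['at']); print(l,round(d['conf'],2),np.round(P,3),np.round(pix(M,P)))
cv2.imwrite('pics/a.png',np.hstack(ims)[:,:,::-1])
cv2.imwrite('pics/a1.png',cv2.resize(ims[0],(800,600))[:,:,::-1])
cv2.imwrite('pics/a2.png',cv2.resize(ims[1],(800,600))[:,:,::-1])
print(r.read_state())
E
```

```text
pics
top {'fx': 443.2981992070838, 'fy': 443.2981992070838, 'cx': 252.16827703422524, 'cy': 189.70066870243232} [[-0.012, 0.985, -0.174, 0.283], [-1.0, -0.014, -0.015, 0.026], [-0.017, 0.173, 0.985, 1.59], [0.0, 0.0, 0.0, 1.0]]
relay 0.68 [ 0.516 -0.295 -0.001] [348. 201.]
relay 0.67 [ 0.584 -0.248 -0.002] [334. 183.]
relay_underside 0.63 [ 0.474 -0.148  0.026] [308. 212.]
relay_underside 0.62 [ 0.581 -0.246  0.003] [333. 184.]
panel 0.58 [ 0.468 -0.082  0.001] [289. 215.]
panel 0.39 [ 0.578 -0.026 -0.002] [273. 185.]
socket_used 0.58 [ 0.473 -0.144  0.018] [307. 213.]
socket_used_tab 0.46 [ 0.479 -0.146  0.093] [310. 208.]
socket_empty 0.66 [ 0.469 -0.053  0.019] [281. 214.]
camera 0.87 [0.556 0.223 0.   ] [205. 192.]
lens 0.62 [0.546 0.213 0.111] [203. 190.]
heatsink 0.63 [ 0.58  -0.156 -0.005] [308. 185.]
capacitor 0.36 [ 0.466 -0.236  0.002] [332. 215.]
fuse_holder 0.55 [ 0.576 -0.021 -0.002] [272. 186.]
fuse_holder 0.31 [ 0.461 -0.238  0.001] [333. 216.]
tape_roll 0.55 [ 0.514  0.33  -0.   ] [175. 204.]
side {'fx': 352.02084732953614, 'fy': 352.02084732953614, 'cx': 256.01809992
[... 1102 characters left out ...]
51, -0.06469912,  1.46010793,  0.02159388,
        1.34993043, -0.08847398]), 'joint_vel': array([ 6.47102706e-05, -7.63595496e-04, -1.03762328e-04,  1.03074313e-04,
       -8.50528356e-05,  6.97634857e-04, -1.83232576e-04]), 'joint_torque': array([ 1.22794292e-03, -6.23028159e+01,  2.49564007e-02, -3.90113676e+01,
       -6.10879529e-02,  3.17670393e-02, -4.40156498e-05]), 'ee_pos': array([ 0.22707435, -0.58229612,  0.22253705]), 'eef_rot': array([ 9.82768278e-01,  1.84841858e-01,  9.26081995e-06, -5.72269462e-06]), 'ft_force': array([ 1.51023323e-01, -1.01350236e-04, -3.87339453e-01]), 'torque': array([ 0.03787204, -0.00720663, -0.03514581]), 'grip_force': 0.0, 'width': 0.0869387115280488}
```

View pics/a1.png

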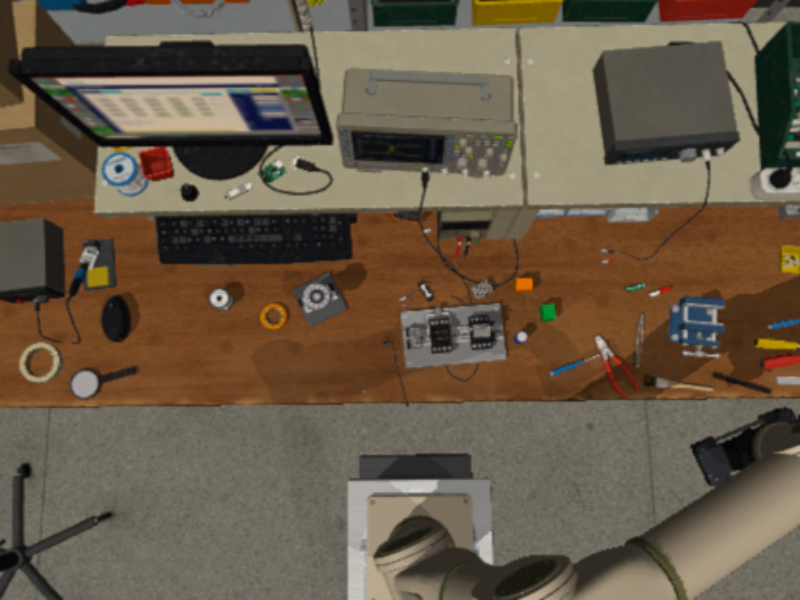

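View pics/a2.png

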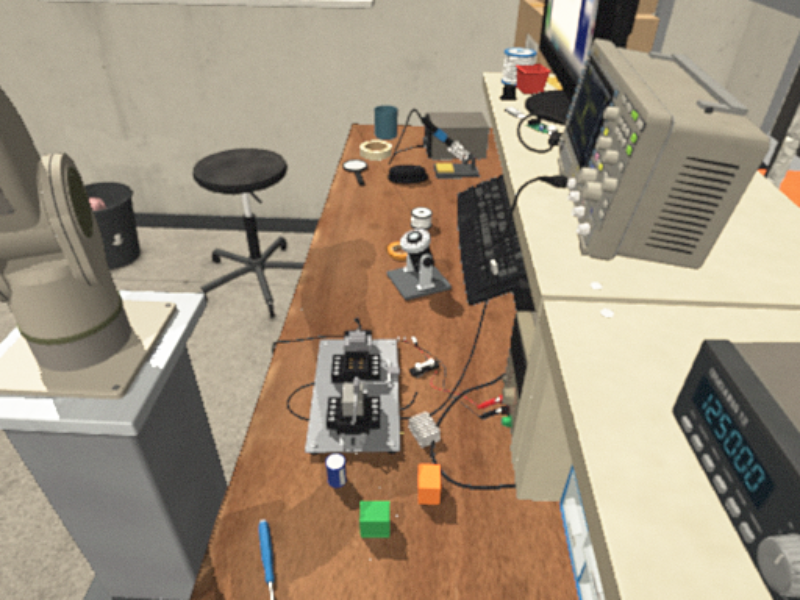

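The top view shows the panel with the relay in its right-hand socket (about px 482,331 of 800), the empty socket to its left, and the inspection camera at about (320,298). The orange and green cubes are the look-alikes. The side view agrees: the bail stands upright over the relay at about (352,400), and the camera head leans towards the robot. Next I move the wrist camera over the panel.

Call:
{"op": "arm_command", "data": {"xyz": [[0.2, 0.437, 0.06], [0.2, 0.437, 0.06], [0.2, 0.437, 0.06], [0.2, 0.437, 0.06], [0.2, 0.437, 0.06], [0.2, 0.437, 0.06], [0.2, 0.437, 0.06], [0.2, 0.437, 0.06], [0.2, 0.437, 0.06], [0.2, 0.437, 0.06], [0.2, 0.437, 0.06], [0.2, 0.437, 0.06], [0.2, 0.437, 0.06], [0.2, 0.437, 0.06], [0.2, 0.437, 0.06]], "rot": [[0, 0, 1.2], [0, 0, 1.2], [0, 0, 1.2], [0, 0, 1.2], [0, 0, 1.2], [0, 0, 1.2], [0, 0, 1.2], [0, 0, 1.2], [0, 0, 1.2], [0, 0, 1.2], [0, 0, 1.2], [0, 0, 1.2], [0, 0, 1.2], [0, 0, 1.2], [0, 0, 1.2]], "grip": 0}}

```text
time: 2.55
ee_pos: [0.4268, -0.146, 0.2825]
eef_rot: [0.707, 0.707, -0.0, 0.0]
ft_force: [0.2, -0.3, 0.4]
width: 0.0013
grip_force: 0.0
```

```bash
cat > look.py <<'E'
from h import *
import sys
def look(name,labels):
    s=r.read_state(); print('t',s['time'],'tcp',np.round(s['ee_pos'],4),'q',np.round(s['eef_rot'],4),'j',np.round(s['joint_positions'],2))
    M,im=snap('wrist',name)
    print('camT',np.round(M['T'],3).tolist(),M['fx'],M['cx'],M['cy'])
    for l in labels:
        for d in r.spot_point(l,'wrist')[:2]:
            P=w(M,d['at']); print(l,round(d['conf'],2),np.round(P,4),np.round(pix(M,P)))
look(sys.argv[1],sys.argv[2:])
E
python3 look.py b relay relay_underside panel socket_used socket_used_tab socket_used_seat socket_empty
```

```text
t 2.55 tcp [ 0.4268 -0.146   0.2825] q [ 7.070e-01  7.072e-01 -2.000e-04  1.000e-04] j [ 0.8  -0.06 -0.54  1.77 -0.03  1.42  0.27]
camT [[1.0, 0.0, 0.0, 0.427], [-0.0, 0.958, 0.285, -0.067], [-0.0, -0.285, 0.958, 0.445], [0.0, 0.0, 0.0, 1.0]] 295.33365628462974 252.4179636766545 190.94991224932122
relay 0.83 [ 0.5805 -0.2498 -0.0024] [347. 220.]
relay 0.71 [ 0.4725 -0.1433  0.0299] [285. 159.]
relay_underside 0.92 [ 0.4712 -0.1431  0.0337] [284. 159.]
relay_underside 0.81 [ 0.5815 -0.2441  0.0025] [349. 218.]
panel 0.75 [ 0.4699 -0.0861 -0.0006] [282. 116.]
socket_used 0.88 [ 0.4768 -0.142   0.0164] [287. 156.]
socket_used 0.18 [ 5.696e-01 -2.420e-02 -4.000e-04] [355.  71.]
socket_used_tab 0.74 [ 0.4794 -0.1364  0.0904] [296. 162.]
socket_used_tab 0.52 [ 0.47   -0.0831 -0.0028] [282. 114.]
socket_used_seat 0.91 [ 0.4703 -0.1412  0.0337] [284. 158.]
socket_empty 0.57 [ 0.4678 -0.0554  0.0197] [283.  94.]
```

View pics/b.png

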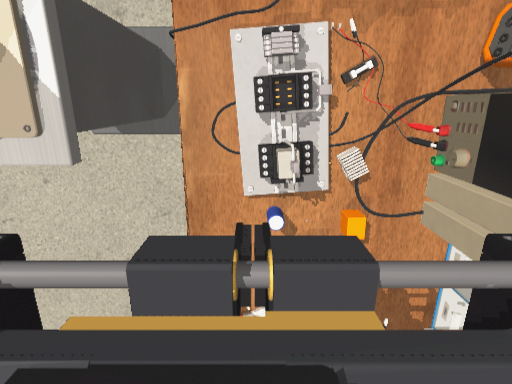

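The wrist picture shows the relay with its bail at (287,160) and the empty socket with its tab lying open at (325,90). The panel corners are at about (231,30), (329,22), (329,190) and (245,195). I use those to get the panel's yaw.

```bash
cat > p.py <<'E'
from h import *
T=np.array([[1,0,0,.427],[0,.958,.285,-.067],[0,-.285,.958,.445],[0,0,0,1.]]);f=295.33
def back(u,v,z):
    d=T[:3,:3]@np.array([(u-252.42)/f,-(v-190.95)/f,-1]); return T[:3,3]+d*(z-T[2,3])/d[2]
C=[back(u,v,.012) for u,v in [(231,30),(329,22),(329,190),(245,195)]]
C=np.array(C);print(C.round(3),'centre',C.mean(0).round(4))
for a,b in [(3,0),(2,1)]: e=C[b]-C[a];print(np.linalg.norm(e),np.arctan2(-e[0],e[1]))
for a,b in [(0,1),(3,2)]: e=C[b]-C[a];print(np.linalg.norm(e),np.arctan2(e[1],e[0]))
E
python3 p.py
python3 - <<'E'
import cv2
im=cv2.imread('pics/b.png')[10:210,200:370]
cv2.imwrite('pics/b2.png',cv2.resize(im,None,fx=3,fy=3,interpolation=cv2.INTER_CUBIC))
E
```

```text
[[ 0.399  0.025  0.012]
 [ 0.527  0.035  0.012]
 [ 0.544 -0.194  0.012]
 [ 0.416 -0.202  0.012]] centre [ 0.4714 -0.0842  0.012 ]
0.22813733681535392 0.07373353522341775
0.2295266913746897 0.07384168540909483
0.1287067512827429 0.0730086207819769
0.1287400787102833 0.062216629351920336
```

View pics/b2.png

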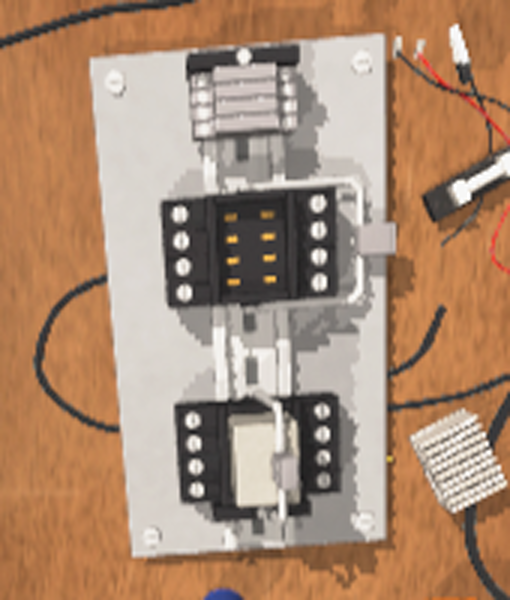

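The panel's yaw is about 0.072 and its edges measure 128 x 229 mm, which matches the given size. That puts the used socket's origin at about (0.4755, -0.143), in agreement with the networks. I turn the tool so the fingers close along the socket's y and lower it behind the tab.

Call:
{"op": "arm_command", "data": {"xyz": [[0.0186, 0, -0.1525], [0.0186, 0, -0.1525], [0.0186, 0, -0.1525], [0.0186, 0, -0.1525], [0.0186, 0, -0.1525], [0.0186, 0, -0.1525], [0.0186, 0, -0.1525], [0.0186, 0, -0.1525], [0.0186, 0, -0.1525], [0.0186, 0, -0.1525], [0.0186, 0, -0.1525], [0.0186, 0, -0.1525], [0.0186, 0, -0.1525], [0.0186, 0, -0.1525], [0.0186, 0, -0.1525], [0.0186, 0, -0.1525], [0.0186, 0, -0.17], [0.0186, 0, -0.185], [0.0186, 0, -0.2015], [0.0186, 0, -0.2015]], "rot": [[0, 0, 1.642], [0, 0, 1.642], [0, 0, 1.642], [0, 0, 1.642], [0, 0, 1.642], [0, 0, 1.642], [0, 0, 1.642], [0, 0, 1.642], [0, 0, 1.642], [0, 0, 1.642], [0, 0, 1.642], [0, 0, 1.642], [0, 0, 1.642], [0, 0, 1.642], [0, 0, 1.642], [0, 0, 1.642], [0, 0, 1.642], [0, 0, 1.642], [0, 0, 1.642], [0, 0, 1.642]]}}

```text
time: 4.62
ee_pos: [0.4439, -0.1448, 0.0786]
eef_rot: [-0.035, 0.999, 0.001, -0.002]
ft_force: [-1.2, 0.1, -0.9]
width: 0.0003
grip_force: 0.0
```

```bash
python3 look.py c relay socket_used socket_used_tab
python3 - <<'E'
import cv2
im=cv2.imread('pics/c.png')
cv2.imwrite('pics/c2.png',cv2.resize(im,(640,480)))
E
```

```text
t 4.6167 tcp [ 0.4439 -0.1448  0.0786] q [-0.0346  0.9994  0.001  -0.0019] j [ 0.81  0.18 -0.63  2.    0.13  1.    1.76]
camT [[-0.069, -0.957, -0.281, 0.366], [0.998, -0.065, -0.022, -0.151], [0.003, -0.282, 0.959, 0.241], [0.0, 0.0, 0.0, 1.0]] 295.33365628462974 252.4179636766545 190.94991224932122
relay 0.87 [ 0.5209 -0.304  -0.0083] [ 79. 263.]
relay 0.47 [ 0.5825 -0.2465 -0.004 ] [140. 324.]
```

View pics/c2.png

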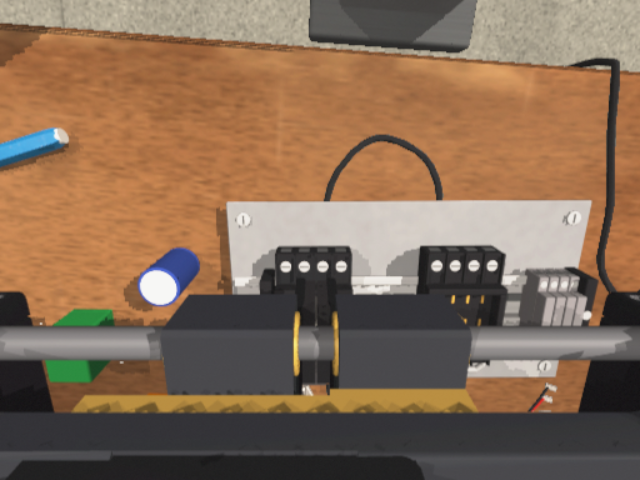

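The picture shows the relay socket (cols 275–350) centred under the finger gap at col 317, so the tool is lined up. Now I push the tab over along its arc.

Call:
{"op": "arm_command", "data": {"xyz": [[0.011, 0.0008, 0], [0.022, 0.0016, 0], [0.033, 0.0024, 0], [0.0443, 0.0032, 0], [0.0494, 0.0036, -0.002], [0.0547, 0.0039, -0.0052], [0.0597, 0.0043, -0.0089], [0.0643, 0.0046, -0.0131], [0.0684, 0.0049, -0.0176], [0.0721, 0.0052, -0.0227], [0.0753, 0.0054, -0.028], [0.0778, 0.0056, -0.0337], [0.0799, 0.0058, -0.0395], [0.0813, 0.0059, -0.0455], [0.0822, 0.0059, -0.0517], [0.0824, 0.0059, -0.0567], [0.0824, 0.0059, -0.0567], [0.0824, 0.0059, -0.0567]], "rot": [[0, 0, 0], [0, 0, 0], [0, 0, 0], [0, 0, 0], [0, 0, 0], [0, 0, 0], [0, 0, 0], [0, 0, 0], [0, 0, 0], [0, 0, 0], [0, 0, 0], [0, 0, 0], [0, 0, 0], [0, 0, 0], [0, 0, 0], [0, 0, 0], [0, 0, 0], [0, 0, 0]]}}

```text
time: 6.32
ee_pos: [0.5281, -0.1394, 0.0243]
eef_rot: [-0.036, 0.999, -0.0, -0.0]
ft_force: [-0.5, -0.3, 2.5]
width: 0.0004
grip_force: 1.3
```

Call:
{"op": "arm_command", "data": {"xyz": [[0, 0, -0.002], [0, 0, -0.002], [0, 0, 0.02], [0, 0, 0.05], [0, 0, 0.085], [0, 0, 0.12], [0, 0, 0.136], [0, 0, 0.136], [0, 0, 0.136]], "rot": [[0, 0, 0], [0, 0, 0], [0, 0, 0], [0, 0, 0], [0, 0, 0], [0, 0, 0], [0, 0, 0], [0, 0, 0], [0, 0, 0]], "grip": 0}}

```text
time: 7.07
ee_pos: [0.5285, -0.1397, 0.1609]
eef_rot: [-0.036, 0.999, -0.0, 0.001]
ft_force: [-1.0, -0.1, -0.0]
width: 0.0002
grip_force: 0.0
```

```bash
python3 look.py d relay relay_underside socket_used socket_used_seat socket_used_tab
python3 - <<'E'
import cv2
im=cv2.imread('pics/d.png')[20:250,130:400]
cv2.imwrite('pics/d2.png',cv2.resize(im,None,fx=2.5,fy=2.5,interpolation=cv2.INTER_CUBIC))
E
```

```text
t 7.0667 tcp [ 0.5285 -0.1397  0.1609] q [-3.590e-02  9.994e-01 -5.000e-04  8.000e-04] j [ 0.73  0.26 -0.64  1.73  0.17  1.2   1.69]
camT [[-0.071, -0.955, -0.286, 0.45], [0.997, -0.068, -0.02, -0.145], [-0.0, -0.287, 0.958, 0.323], [0.0, 0.0, 0.0, 1.0]] 295.33365628462974 252.4179636766545 190.94991224932122
relay 0.86 [ 0.5222 -0.3004 -0.0058] [110. 159.]
relay 0.78 [ 0.4722 -0.1437  0.031 ] [252. 127.]
relay_underside 0.85 [ 0.5165 -0.3009 -0.0031] [108. 155.]
relay_underside 0.82 [ 5.831e-01 -2.495e-01  2.000e-04] [155. 215.]
socket_used_tab 0.61 [ 0.5446 -0.1362  0.0204] [254. 195.]
```

View pics/d2.png

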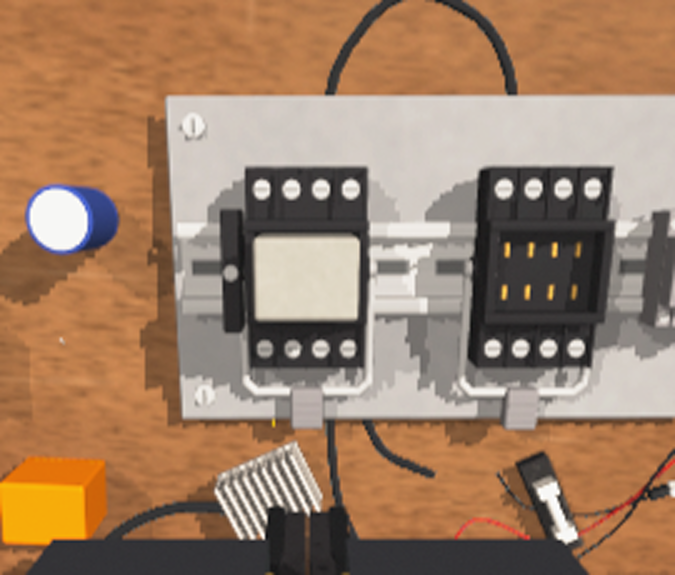

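The bail now lies open like its neighbour's, with its tab at crop (308,408). The relay's top is clear, with corners at crop (253,236), (360,233), (359,320) and (257,322). I back-project its centre next.

Run:
```python
import numpy as np
T=np.array([[-0.071,-0.955,-0.286,0.45],[0.997,-0.068,-0.02,-0.145],[0,-0.287,0.958,0.323],[0,0,0,1]]);f=295.33
P=[]
for u,v in [(253,236),(360,233),(359,320),(257,322)]:
    u=130+u/2.5;v=20+v/2.5
    d=T[:3,:3]@np.array([(u-252.42)/f,-(v-190.95)/f,-1]);P.append(T[:3,3]+d*(.07-.323)/d[2])
P=np.array(P);print(P.round(4),P.mean(0).round(4),[np.linalg.norm(P[i]-P[i-1]).round(4) for i in range(4)])
e=P[1]-P[0]+P[2]-P[3];print('yaw',np.arctan2(-e[0],e[1]))
```

```text
[[ 0.4607 -0.162   0.07  ]
 [ 0.4572 -0.1267  0.07  ]
 [ 0.4859 -0.1243  0.07  ]
 [ 0.4891 -0.1592  0.07  ]] [ 0.4732 -0.143   0.07  ] [np.float64(0.0286), np.float64(0.0355), np.float64(0.0288), np.float64(0.035)]
yaw 0.09449792502314443
```

Call:
{"op": "arm_command", "data": {"xyz": [[-0.03, -0.002, -0.01], [-0.054, -0.0037, -0.02], [-0.054, -0.0037, -0.03], [-0.054, -0.0037, -0.03], [-0.054, -0.0037, -0.03], [-0.054, -0.0037, -0.06], [-0.054, -0.0037, -0.085], [-0.054, -0.0037, -0.1], [-0.054, -0.0037, -0.1125], [-0.054, -0.0037, -0.1125], [-0.054, -0.0037, -0.1125]], "rot": [[0, 0, 0], [0, 0, 0], [0, 0, 0], [0, 0, 0], [0, 0, 0], [0, 0, 0], [0, 0, 0], [0, 0, 0], [0, 0, 0], [0, 0, 0], [0, 0, 0]], "grip": 1}}

```text
time: 8.28
ee_pos: [0.4747, -0.1428, 0.0481]
eef_rot: [-0.036, 0.999, 0.0, 0.0]
ft_force: [-0.3, -0.3, 0.6]
width: 0.0657
grip_force: 0.0
```

Call:
{"op": "arm_command", "data": {"xyz": [[0, 0, 0], [0, 0, 0], [0, 0, 0], [0, 0, 0], [0, 0, 0], [0, 0, 0], [0, 0, 0], [0, 0, 0]], "rot": [[0, 0, 0], [0, 0, 0], [0, 0, 0], [0, 0, 0], [0, 0, 0], [0, 0, 0], [0, 0, 0], [0, 0, 0]], "grip": 0, "squeeze": 35}}

```text
time: 8.95
ee_pos: [0.4741, -0.1432, 0.048]
eef_rot: [-0.036, 0.999, -0.0, 0.0]
ft_force: [-0.7, -0.2, 2.0]
width: 0.0356
grip_force: 35.0
```

Gripped at 35.6 mm, which matches the relay's 36 mm side. Now I pull it straight up.

Call:
{"op": "arm_command", "data": {"xyz": [[0, 0, 0.004], [0, 0, 0.008], [0, 0, 0.012], [0, 0, 0.018], [0, 0, 0.03], [0, 0, 0.06], [0, 0, 0.1], [0, 0, 0.14], [0, 0, 0.18], [0, 0, 0.18], [0, 0, 0.18]], "rot": [[0, 0, 0], [0, 0, 0], [0, 0, 0], [0, 0, 0], [0, 0, 0], [0, 0, 0], [0, 0, 0], [0, 0, 0], [0, 0, 0], [0, 0, 0], [0, 0, 0]]}}

```text
time: 9.87
ee_pos: [0.4754, -0.1432, 0.2312]
eef_rot: [-0.036, 0.999, -0.001, 0.002]
ft_force: [-0.7, -0.1, -1.0]
width: 0.0357
grip_force: 35.0
```

Run:
```python
from h import *
s=r.read_state();print(s['time'],s['ee_pos'],s['width'],s['ft_force'],s['joint_positions'].round(2))
for c in ['side','top','wrist']:
    M,im=snap(c,'e_'+c)
    for l in ['relay_underside','lens','camera']:
        for d in r.spot_point(l,c)[:3]:
            P=w(M,d['at']); print(c,l,round(d['conf'],2),np.round(P,4),np.round(pix(M,P)))
M,im=snap('side')
cv2.imwrite('pics/e2.png',cv2.resize(im[130:330,150:390],None,fx=3,fy=3,interpolation=cv2.INTER_CUBIC)[:,:,::-1])
```

```text
9.8667 [ 0.47537188 -0.14321489  0.23118244] 0.0357135764243729 [-0.67924044 -0.13689418 -0.99284326] [ 0.82  0.08 -0.65  1.75  0.05  1.32  1.81]
side relay_underside 0.93 [ 0.5182 -0.3036 -0.0009] [240. 339.]
side relay_underside 0.68 [ 0.5813 -0.246   0.0017] [273. 314.]
side relay_underside 0.57 [ 0.4713 -0.1424  0.2149] [221. 198.]
side lens 0.75 [0.5461 0.2161 0.1081] [264. 151.]
side lens 0.71 [0.5535 0.2236 0.0021] [266. 180.]
top lens 0.62 [0.5447 0.2153 0.1123] [203. 190.]
top camera 0.61 [0.5586 0.2229 0.0009] [205. 192.]
wrist relay_underside 0.9 [ 0.5199 -0.3002 -0.0035] [136. 189.]
wrist relay_underside 0.87 [ 0.4719 -0.1422  0.2149] [254. 228.]
wrist relay_underside 0.83 [ 0.582  -0.2497  0.0006] [172. 233.]
wrist lens 0.4 [ 0.4681 -0.0845 -0.0026] [296. 163.]
wrist camera 0.78 [0.5605 0.2219 0.0013] [499. 241.]
wrist camera 0.34 [ 0.4749 -0.1418  0.0165] [253. 168.]
```

View pics/e2.png

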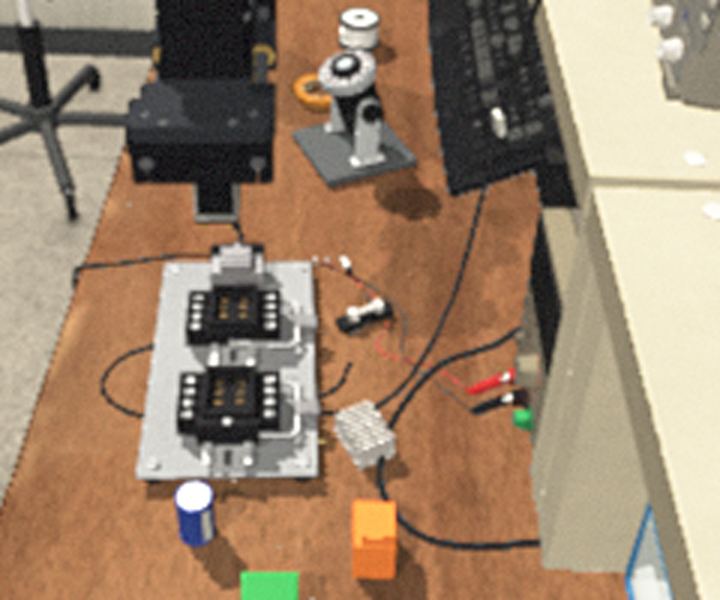

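The relay is out: both pockets are empty and both bails lie open. The inspection camera's head is at about (348,68) in the crop, leaning towards the robot and to its right. I carry the relay above the lens and turn the tool to the lean direction for a closer look.

Call:
{"op": "arm_command", "data": {"xyz": [[0.01, 0.03, 0.02], [0.02, 0.07, 0.04], [0.03, 0.11, 0.052], [0.04, 0.15, 0.052], [0.045, 0.19, 0.052], [0.05, 0.23, 0.052], [0.058, 0.265, 0.052], [0.065, 0.3, 0.052], [0.07, 0.335, 0.052], [0.072, 0.355, 0.052], [0.072, 0.359, 0.052], [0.072, 0.359, 0.052], [0.072, 0.359, 0.052], [0.072, 0.359, 0.052]], "rot": [[0, 0, 0.06], [0, 0, 0.12], [0, 0, 0.18], [0, 0, 0.24], [0, 0, 0.3], [0, 0, 0.36], [0, 0, 0.42], [0, 0, 0.48], [0, 0, 0.53], [0, 0, 0.56], [0, 0, 0.56], [0, 0, 0.56], [0, 0, 0.56], [0, 0, 0.56]]}}

```text
time: 11.68
ee_pos: [0.5465, 0.2141, 0.2798]
eef_rot: [-0.31, 0.951, -0.0, -0.0]
ft_force: [-0.7, -0.5, 0.1]
width: 0.0362
grip_force: 35.0
```

```bash
python3 look.py f lens camera relay relay_underside
python3 - <<'E'
import cv2
im=cv2.imread('pics/f.png')[60:260,130:390]
cv2.imwrite('pics/f2.png',cv2.resize(im,None,fx=3,fy=3,interpolation=cv2.INTER_CUBIC))
E
```

```text
t 11.6833 tcp [0.5465 0.2141 0.2798] q [-3.096e-01  9.509e-01 -5.000e-04 -1.000e-04] j [ 0.27  0.35 -0.93  1.44  0.28  1.49  1.55]
camT [[-0.588, -0.775, -0.231, 0.483], [0.809, -0.564, -0.168, 0.168], [0.0, -0.286, 0.958, 0.442], [0.0, 0.0, 0.0, 1.0]] 295.33365628462974 252.4179636766545 190.94991224932122
lens 0.72 [0.5472 0.2149 0.1107] [252. 175.]
camera 0.91 [0.5587 0.2218 0.003 ] [252. 167.]
relay 0.74 [0.547  0.2182 0.2602] [257. 230.]
relay 0.48 [0.5461 0.2165 0.267 ] [255. 232.]
relay_underside 0.62 [0.5461 0.2127 0.266 ] [251. 228.]
relay_underside 0.29 [0.5467 0.2159 0.116 ] [253. 176.]
```

View pics/f2.png

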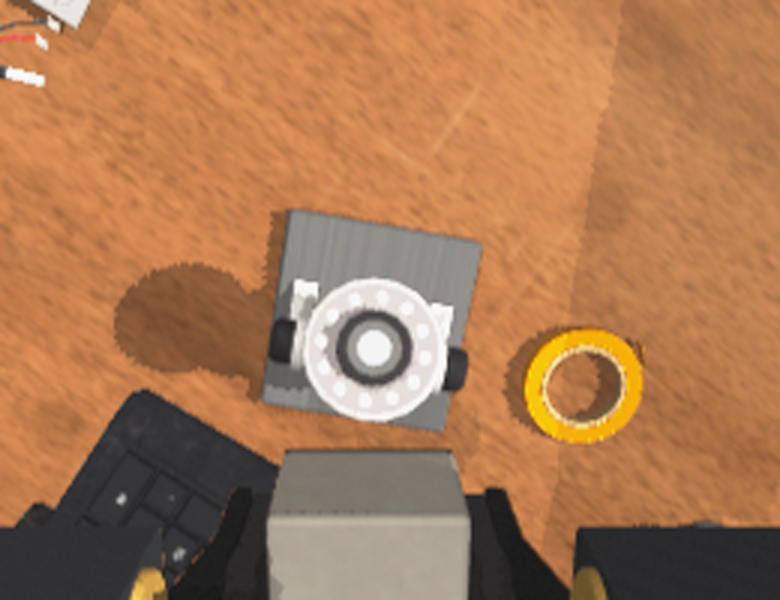

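The lens centre is at crop (375,349), the clamp knobs at (283,341) and (455,369), and the foot corners at (290,211), (482,243), (445,430) and (263,401). The held relay's lower edge runs level at about (285–455, 451). I work out the tilt axis, the lens pose and the relay's place in the grip.

```bash
cat > g.py <<'E'
import numpy as np
T=np.array([[-0.588,-0.775,-0.231,0.483],[0.809,-0.564,-0.168,0.168],[0,-0.286,0.958,0.442],[0,0,0,1]]);f=295.33
def back(u,v,z):
    u=130+u/3;v=60+v/3
    d=T[:3,:3]@np.array([(u-252.42)/f,-(v-190.95)/f,-1]);return T[:3,3]+d*(z-T[2,3])/d[2]
for z in (.006,.012):
    C=np.array([back(u,v,z) for u,v in [(290,211),(482,243),(445,430),(263,401)]])
    print(z,C.mean(0).round(4),[np.linalg.norm(C[i]-C[i-1]).round(4) for i in range(4)])
    e=C[1]-C[0]+C[2]-C[3];print('yaw y', np.degrees(np.arctan2(e[1],e[0])))
    e=C[3]-C[0]+C[2]-C[1];print('yaw x', np.degrees(np.arctan2(e[1],e[0])))
K=np.array([back(283,341,.07),back(455,369,.07)]);e=K[1]-K[0]
print('knobs',K.round(4),K.mean(0).round(4),np.linalg.norm(e),np.degrees(np.arctan2(e[1],e[0])))
for z in (.106,.1095,.112): print('lens',z,back(375,349,z).round(4))
# relay edges seen: bottom edge (contact side, far-from-gripper) and top/side corner
for z in (.264,.266): print('relay lower edge',z,back(285,451,z).round(4),back(455,451,z).round(4))
for z in (.302,.304): print('relay top edge',z,back(270,514,z).round(4),back(470,514,z).round(4))
E
python3 g.py
```

```text
0.006 [0.5583 0.2244 0.006 ] [np.float64(0.0976), np.float64(0.0948), np.float64(0.0979), np.float64(0.0955)]
yaw y 116.57849368039501
yaw x 26.63013694094587
0.012 [0.5572 0.2236 0.012 ] [np.float64(0.0963), np.float64(0.0935), np.float64(0.0966), np.float64(0.0942)]
yaw y 116.57849368039498
yaw x 26.630136940945853
knobs [[0.5752 0.1902 0.07  ]
 [0.5415 0.2577 0.07  ]] [0.5584 0.2239 0.07  ] 0.07549857562997858 116.48918322075708
lens 0.106 [0.5478 0.2189 0.106 ]
lens 0.1095 [0.5471 0.2183 0.1095]
lens 0.112 [0.5466 0.218  0.112 ]
relay lower edge 0.264 [0.5468 0.1926 0.264 ] [0.5254 0.222  0.264 ]
relay lower edge 0.266 [0.546  0.1923 0.266 ] [0.5249 0.2214 0.266 ]
relay top edge 0.302 [0.5442 0.1918 0.302 ] [0.524  0.2196 0.302 ]
relay top edge 0.304 [0.5433 0.1915 0.304 ] [0.5234 0.2189 0.304 ]
```

```bash
cat > fit.py <<'E'
from g import *
import cv2
from scipy.spatial.transform import Rotation as R
im=cv2.imread('pics/f.png'); hsv=cv2.cvtColor(im,cv2.COLOR_BGR2HSV)
def bp(u,v,z): return back((u-130)*3,(v-60)*3,z)
m=((hsv[...,1]<45)&(hsv[...,2]>150)).astype(np.uint8)
roi=np.zeros_like(m); cv2.circle(roi,(255,176),26,1,-1); m*=roi
m=cv2.morphologyEx(m,cv2.MORPH_OPEN,np.ones((5,5),np.uint8))
c=max(cv2.findContours(m,cv2.RETR_EXTERNAL,cv2.CHAIN_APPROX_NONE)[0],key=cv2.contourArea)
E=cv2.fitEllipse(cv2.convexHull(c));print('ring',E)
g=hsv[...,2]; x0,y0=215,160
for box in [(216,165,232,185),(274,172,290,192)]:
    a,b,c2,d=box; s=(g[b:d,a:c2]<60); ys,xs=np.nonzero(s); print('knob',xs.mean()+a,ys.mean()+b,s.sum())
s=(g[168:184,247:263]>200)&(hsv[168:184,247:263,1]<40); 
n,l,st,ce=cv2.connectedComponentsWithStats(s.astype(np.uint8)); print('lens spot',[(q+[247,168],k[4]) for q,k in zip(ce[1:],st[1:])])
piv=np.array([.5582,.2240,.07]);d=np.array([-np.cos(.4649),-np.sin(.4649),0])
for t in (.30,.33,.36,.4):
    n=d*np.sin(t)+[0,0,np.cos(t)]
    out=[]
    for L in (.036,.042):
        q=np.linalg.inv(T)@np.r_[piv+L*n,1]; out+= [252.42+f*q[0]/-q[2],190.95-f*q[1]/-q[2]]
    print(t,np.round(out,1))
E
python3 fit.py | tail -n 9
```

```text
relay top edge 0.304 [0.5433 0.1915 0.304 ] [0.5234 0.2189 0.304 ]
ring ((254.74171447753906, 175.58917236328125), (48.0384407043457, 51.21266174316406), 86.74740600585938)
knob 223.22727272727272 173.13636363636363 88
knob 280.4347826086956 184.26086956521738 23
lens spot [(array([254.28181818, 175.57272727]), np.int32(110))]
0.3 [254.8 176.8 255.1 176.5]
0.33 [254.9 175.9 255.3 175.4]
0.36 [255.1 175.  255.4 174.4]
0.4 [255.3 173.8 255.6 172.9]
```

Run:
```python
import numpy as np
from scipy.spatial.transform import Rotation as R
t=.33;yaw=np.radians(26.55);d=np.array([-np.cos(yaw),-np.sin(yaw),0]);n=d*np.sin(t)+[0,0,np.cos(t)]
lens=np.array([.5465,.2166,.1097]);ly=np.array([-np.sin(yaw),np.cos(yaw),0])
z=-n;y=ly;x=np.cross(y,z)
Rt=R.from_matrix(np.c_[x,y,z]);R0=R.from_quat([-.3096,.9509,-.0005,-.0001])
print('y0',R0.as_matrix()[:,1],'n',n)
print('rot',(Rt*R0.inv()).as_rotvec().round(4),'q',Rt.as_quat())
c=np.array([.546,.216,.280])
for s in (.054,.024,0): print(s,(lens+n*(.074+s)-c).round(4),lens+n*(.074+s))
```

```text
y0 [-0.58876015  0.8083073  -0.00088892] n [-0.28987095 -0.14484031  0.94604234]
rot [ 0.1727 -0.2822 -0.1645] q [-0.2265064   0.96006043  0.03771646  0.15986337]
0.054 [-0.0366 -0.0179 -0.0492] [0.50939652 0.19806044 0.23079342]
0.024 [-0.0279 -0.0136 -0.0776] [0.51809265 0.20240565 0.20241215]
0 [-0.021  -0.0101 -0.1003] [0.52504955 0.20588182 0.17970713]
```

Call:
{"op": "arm_command", "data": {"xyz": [[-0.009, -0.0045, -0.01], [-0.018, -0.009, -0.02], [-0.027, -0.0135, -0.03], [-0.0366, -0.0179, -0.0492], [-0.0366, -0.0179, -0.0492], [-0.0366, -0.0179, -0.0492], [-0.0366, -0.0179, -0.0492], [-0.0366, -0.0179, -0.0492]], "rot": [[0.043, -0.07, -0.041], [0.086, -0.141, -0.082], [0.1295, -0.2117, -0.123], [0.1727, -0.2822, -0.1645], [0.1727, -0.2822, -0.1645], [0.1727, -0.2822, -0.1645], [0.1727, -0.2822, -0.1645], [0.1727, -0.2822, -0.1645]]}}

```text
time: 12.6
ee_pos: [0.5111, 0.1989, 0.2327]
eef_rot: [-0.228, 0.959, 0.039, 0.161]
ft_force: [-0.4, 0.2, 0.2]
width: 0.0356
grip_force: 35.0
```

```bash
python3 look.py g lens camera relay_underside
python3 - <<'E'
import cv2
im=cv2.imread('pics/g.png')[70:260,130:390]
cv2.imwrite('pics/g2.png',cv2.resize(im,None,fx=3,fy=3,interpolation=cv2.INTER_CUBIC))
E
```

```text
t 12.6 tcp [0.5111 0.1989 0.2327] q [-0.2282  0.9594  0.0386  0.1611] j [ 0.56 -0.07 -0.96  1.9  -0.1   0.95  1.68]
camT [[-0.45, -0.726, -0.521, 0.397], [0.893, -0.365, -0.264, 0.142], [0.002, -0.584, 0.812, 0.36], [0.0, 0.0, 0.0, 1.0]] 295.33365628462974 252.4179636766545 190.94991224932122
lens 0.97 [0.548  0.2142 0.1116] [249. 182.]
camera 0.72 [0.5573 0.2243 0.0029] [253. 144.]
relay_underside 0.98 [0.5141 0.2022 0.2159] [254. 225.]
```

View pics/g2.png

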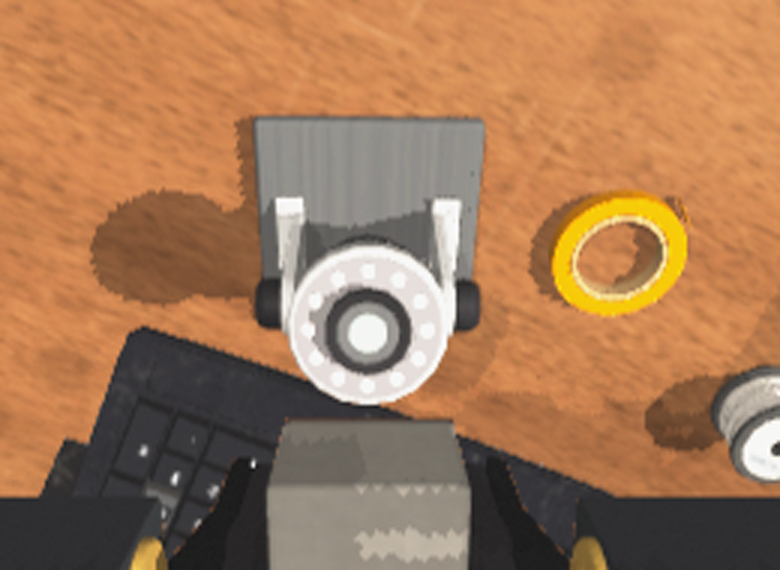

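Everything lines up laterally: the knobs are level at crop (269,303) and (466,304), the lens is at (367,333) and the relay's edge is centred at about 370. I check the tilt from this steeper view.

Run:
```python
import numpy as np, cv2
from scipy.optimize import least_squares
T=np.array([[-0.45,-0.726,-0.521,0.397],[0.893,-0.365,-0.264,0.142],[0.002,-0.584,0.812,0.36],[0,0,0,1]]);f=295.33;Ti=np.linalg.inv(T)
T1=np.array([[-0.588,-0.775,-0.231,0.483],[0.809,-0.564,-0.168,0.168],[0,-0.286,0.958,0.442],[0,0,0,1]]);T1i=np.linalg.inv(T1)
def pj(P,Ti):
    q=Ti@np.r_[P,1]; return np.array([252.42+f*q[0]/-q[2],190.95-f*q[1]/-q[2]])
im=cv2.imread('pics/g.png');hsv=cv2.cvtColor(im,cv2.COLOR_BGR2HSV)
m=((hsv[...,1]<45)&(hsv[...,2]>150)).astype(np.uint8);roi=np.zeros_like(m);cv2.circle(roi,(253,178),28,1,-1);m*=roi
m[:178]=0  # lower half of ring only is free of the yoke
m=((hsv[...,1]<45)&(hsv[...,2]>140)).astype(np.uint8)*roi
m=cv2.morphologyEx(m,cv2.MORPH_OPEN,np.ones((5,5),np.uint8))
c=max(cv2.findContours(m,cv2.RETR_EXTERNAL,cv2.CHAIN_APPROX_NONE)[0],key=cv2.contourArea)
print('ring',cv2.fitEllipse(cv2.convexHull(c)))
yaw=np.radians(26.55);d=np.array([-np.cos(yaw),-np.sin(yaw),0])
def nn(t): return d*np.sin(t)+[0,0,np.cos(t)]
obs=[(Ti,np.array([252.5,171.2]),np.array([252.3,181.]),np.array([253,178.3])),
     (T1i,np.array([253.,178.3]),np.array([254.6,176.0]),np.array([254.74,175.6]))]
def res(p,one=None):
    piv=np.r_[p[:2],.07]; o=[]
    for k,(t,a,b,c) in enumerate(obs):
        if one is not None and k!=one: continue
        o+=list(pj(piv,t)-a)+list(pj(piv+.042*nn(p[2]),t)-b)+list(pj(piv+.036*nn(p[2]),t)-c)
    return np.array(o)
for one in (0,1,None):
    s=least_squares(res,[.558,.224,.33],kwargs=dict(one=one));print(one,s.x.round(4),s.fun.round(1),(np.r_[s.x[:2],.07]+.042*nn(s.x[2])).round(4))
# relay contact edge
tcp=np.array([.5111,.1989,.2327]);
from scipy.spatial.transform import Rotation as R
Q=R.from_quat([-.2282,.9594,.0386,.1611]).as_matrix();print('tool z',Q[:,2].round(3),'tool x',Q[:,0].round(3),'n',nn(.33).round(3))
for h,z in ((14,'bot'),(-22,'top')):
    for sx in (-.014,.014):
        for sy in (-.018,.018):
            u=pj(tcp+Q@np.array([sx,sy,h/1000]),Ti); print(z,sx,sy,((u-[130,70])*3).round(0))
```

```text
ring ((252.76426696777344, 177.51858520507812), (53.16405487060547, 55.066444396972656), 81.47647857666016)
0 [0.5578 0.2237 0.3283] [ 0.  -0.1  0.3 -0.6 -0.4  0.7] [0.5457 0.2176 0.1098]
1 [0.5584 0.2236 0.3216] [-0.1 -0.1  0.3 -0.4 -0.2  0.4] [0.5465 0.2177 0.1098]
None [0.5581 0.2237 0.3269] [-0.1  0.1  0.2 -0.3 -0.5  0.9  0.1 -0.2  0.5 -0.7  0.   0.2] [0.5461 0.2177 0.1098]
tool z [ 0.292  0.148 -0.945] tool x [-0.844 -0.425 -0.327] n [-0.29  -0.145  0.946]
bot -0.014 -0.018 [282. 538.]
bot -0.014 0.018 [446. 538.]
bot 0.014 -0.018 [278. 419.]
bot 0.014 0.018 [449. 418.]
top -0.014 -0.018 [264. 632.]
top -0.014 0.018 [463. 632.]
top 0.014 -0.018 [259. 491.]
top 0.014 0.018 [467. 491.]
```

The tilt comes out at 0.327 from both views, and the lens agrees with the plan within 1 mm. I advance along the lens axis to 60 mm.

Call:
{"op": "arm_command", "data": {"xyz": [[0.003, 0.0015, -0.01], [0.006, 0.003, -0.02], [0.0092, 0.0046, -0.03], [0.0123, 0.0061, -0.04], [0.0142, 0.007, -0.0462], [0.0157, 0.0078, -0.0511], [0.0157, 0.0078, -0.0511], [0.0157, 0.0078, -0.0511], [0.0157, 0.0078, -0.0511], [0.0157, 0.0078, -0.0511], [0.0157, 0.0078, -0.0511], [0.0157, 0.0078, -0.0511], [0.0157, 0.0078, -0.0511], [0.0157, 0.0078, -0.0511]], "rot": [[0, 0, 0], [0, 0, 0], [0, 0, 0], [0, 0, 0], [0, 0, 0], [0, 0, 0], [0, 0, 0], [0, 0, 0], [0, 0, 0], [0, 0, 0], [0, 0, 0], [0, 0, 0], [0, 0, 0], [0, 0, 0]]}}

```text
time: 13.97
ee_pos: [0.5252, 0.2057, 0.1797]
eef_rot: [-0.228, 0.96, 0.038, 0.16]
ft_force: [-0.1, 0.7, -0.6]
width: 0.0362
grip_force: 35.0
```

```bash
python3 look.py i lens relay_underside
python3 - <<'E'
from h import *
s=r.read_state();print(s['joint_vel'].round(3),s['ft_force'],s['grip_force'],s['width'])
Q=R.from_quat(s['eef_rot']).as_matrix();n=np.array([-.2875,-.1438,.9469]);lens=np.array([.5463,.2170,.1097])
u=s['ee_pos']+Q[:,2]*.014; print('underside',u,'dist',(u-lens)@n,'off',(u-lens)-n*((u-lens)@n),'ang',np.arccos(-Q[:,2]@n),'toolY',Q[:,1])
M,im=snap('side'); 
for l in ['relay_underside','lens']:
    for d in r.spot_point(l,'side')[:3]: print(l,round(d['conf'],2),w(M,d['at']).round(4))
cv2.imwrite('pics/j.png',cv2.resize(im[60:300,140:400],None,fx=2.5,fy=2.5,interpolation=cv2.INTER_CUBIC)[:,:,::-1])
E
```

```text
t 13.9667 tcp [0.5252 0.2057 0.1797] q [-0.2278  0.9597  0.0379  0.1601] j [ 0.53  0.06 -0.99  1.94  0.06  0.84  1.55]
camT [[-0.449, -0.727, -0.519, 0.412], [0.894, -0.365, -0.262, 0.149], [0.001, -0.582, 0.813, 0.308], [0.0, 0.0, 0.0, 1.0]] 295.33365628462974 252.4179636766545 190.94991224932122
lens 0.96 [0.5466 0.214  0.1116] [249. 201.]
lens 0.59 [0.5139 0.329  0.0042] [350. 160.]
relay_underside 0.64 [0.5273 0.2107 0.1627] [257. 225.]
relay_underside 0.58 [5.595e-01 2.247e-01 5.000e-04] [253. 154.]
[-0.002  0.001  0.     0.001  0.003  0.001 -0.002] [-0.02348835  0.21784746 -0.34346852] 34.99994087498635 0.0358607182566681
underside [0.52926903 0.20785219 0.16638857] dist 0.059890267324914696 off [ 1.87483464e-04 -5.35587514e-04 -2.15218115e-05] ang 0.007566563492257941 toolY [-4.49504665e-01  8.93277983e-01  4.38642221e-05]
relay_underside 0.6 [ 0.5184 -0.3031 -0.002 ]
relay_underside 0.42 [0.525  0.2099 0.1653]
relay_underside 0.38 [ 0.4724 -0.142   0.0343]
lens 0.85 [0.549  0.2156 0.1061]
```

View pics/j.png

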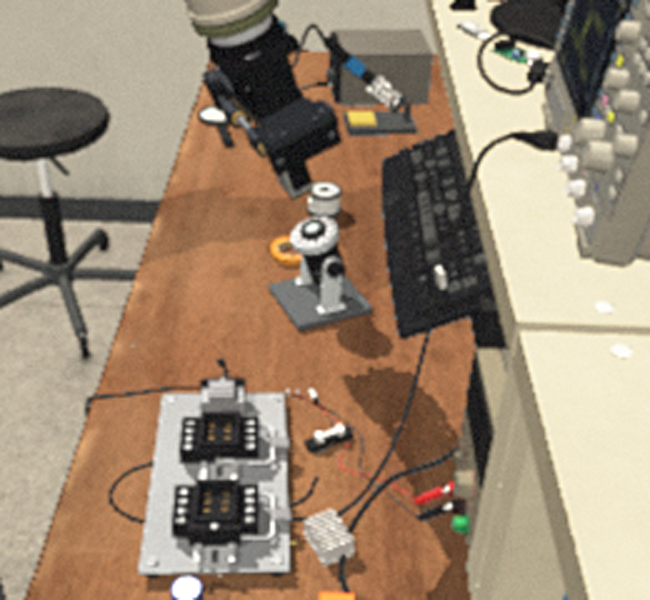

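The picture shows the gripper holding the relay above the lens and tilted to match it, at about (300,175) with the lens at (313,228). Nothing else has moved. It computes to 60 mm, centred within 1 mm and square within 0.01 rad, so I hand in.

```bash
python3 -c "
from bench import r
print(r.close_job())"
```

```text
the job is handed in; nothing more can be done
None
```

The bail was swung fully open, the relay pulled straight out, and the job handed in with the relay still held, by my measurements, about 60 mm from the lens, contact side square-on, centred within about 1 mm and long side level; I don't have the judge's result.

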